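# Draw the gouge and poise it for the next cut

### The arm

A 6-joint arm with a two-finger parallel gripper is mounted at the origin on the work surface. World frame = base frame: x ahead of the robot, y to its left, z up, the work surface at z = 0. Lengths are in m, angles in rad, forces in N, time in s.
With the tool pointing down it reaches from about 0.3 to 0.75 m from the base axis. Payload 8.5 kg.
Tool frame: the origin (TCP) lies at the very end of the fingers, on their centre line; the grasp point (between the pads) lies 19 mm behind it (r.grip_depth is the z of the grasp point in the tool frame, in m); z points along the fingers, y is the line along which they close (so a half turn about z gives the same grasp; the last joint's range is limited). The gripper opens to 88 mm and grips with 3 to 60 N. Pads are 18 mm wide; open, the fingers measure 123 mm over their backs; the gripper's body (75 mm by 187 mm) begins 45 mm behind the grasp point.
Start: joints at [0.982, 0.381, 1.297, -0, 1.464, -0.215], TCP at [0.201, 0.512, 0.239] pointing down, gripper open.
Joint ranges: [-3.11, 3.11], [-0.89, 2.33], [0.22, 2.48], [-1.42, 4.56], [0.17, 2.85], [-2.88, 2.88]. Speed limits (rad/s): [2.39, 2.39, 3.14, 3.14, 3.14, 3.14].

### API

Orientations are given as a 3x3 rotation matrix whose columns are the frame's x, y, z axes.
In Python, from rig import telemetry, capture, r gives the robot as it stands.
- The arm moves only by the tool servo_tool, never from a script. Its argument "targets" is a list of rows, each a list of 7 numbers: the opening, from 0 (shut) to 1 (fully open), then the shift along the tool's x, y, z each as a share of 0.25 m, from -1 to 1, then the turn, a rotation vector about the tool's x, y, z each as a share of 360 degrees, from -1 to 1. In form: [[claw, x, y, z, ax, ay, az], ...]. A call has 1 to 10 rows; each row is the pose to reach, as a shift and turn from the pose commanded when the call began, along the tool's axes at that moment, turning the shorter way round; what a row does not reach only later rows make up. A row lasts 1/10 s, in which the tool goes at most 50 mm and 8.59 degrees, less where a joint would pass 70% of its speed; a pose out of reach is approached as far as the arm can. A call with a number of a shift or a turn outside -1 to 1 is refused whole. A call with a gripper value outside its range is refused whole. The fingers move at their own pace and stop on an object; the grip force is fixed at half the most. Time passes only in rows, so rows that repeat a pose let the fingers close. It gives the time, the measured TCP pose, the force, the opening and the grip force at its end, in the units of the state.
- telemetry.observe(): the state, without advancing time (a new reading comes with each control period).
- capture(name): name is "scene" or "top" or "wrist"; returns a dict with "image" (480x640x3 uint8, red, green, blue), "z_map" (480x640 float32, m along the optical axis (not along the pixel's ray), 0 where there is no reading), "vfov" (degrees; the focal length in pixels is half the picture's height over the tangent of half this angle, whatever the lens; pixels are square), "cx", "cy" (the principal point, pixels), "R" (3x3) and "t" (3): a world point X has camera coordinates R X + t. Camera axes: x right, y down, z forward; pixel columns grow to the right and rows downward; lengths in m; the calibration is good to about 2 mm. The wrist camera is an equidistant fisheye: a pixel r from the principal point sees the ray r / f radians off the axis. A picture is of the moment at which its call begins.
- r.hand_in(): hands the job in; it is judged then, once.
The state is a dict: "time": time; "q": joint angles; "joint_velocities": joint speeds; "joint_torque": joint torques, N m; "tcp_pos": TCP position; "tool_rot": TCP orientation; "ft_force": force on the tool from outside, world axes, zero at the start; "ft_torque": the same for the moment, N m; "width": finger opening in m; "grip_force": force on a finger pad.
Only numpy, scipy, OpenCV 4.12 (cv2) and the standard library are available. Lean on these libraries where they do the work, as an engineer would, in place of code of your own. Each camera call takes 0.05 s, during which the arm holds its last target. There are 200 camera calls.

### The job

Get the red-ended gouge ready for the next cut: draw it straight up out of the tool rack until its blade is clear, then lean it over as a carver holds it, about halfway between upright and level with the cutting edge low and the hollow of the blade facing up. Finish while still holding it still in the gripper, with the edge poised about 4 cm above the blank round medallion in the middle of the carved panel; the keen edge must not touch the panel. Leave the other gouges in the rack and everything else on the bench where it is.

Things in the scene. Friction and masses are not known exactly. Their poses are not given: they have to be found in the camera images.
- rack: Fixed wooden tool rack, on either side of the bench: slotted board 80 x 264 x 18 mm, top 113 mm high, on two cheeks (296 mm over all), open front and back. Origin at its centre on the bench; x across it (-x is the front, to the robot), y along the row, z up. Four slots, 14 mm in x by 27 mm in y, at y = -90, -30, 30, 90 mm, x = 0; a gouge in each, 60 mm apart.
- red_gouge: Carving gouge with a red-painted butt, about 140 g, 200 mm long, upright in a rack slot. Origin on its axis under the ferrule, which rests on the board; z up the axis. Round wooden handle, 28 mm thick, from z = 0 to 110 mm (butt end); steel blade down to z = -90 mm, up to 19 mm wide in y, 6 mm deep in x. x points out of the blade's hollow: in the rack, along the rack's x, away from the robot.
- red_edge (a point): Middle of the red gouge's cutting edge, on its axis at the blade's lower end (z = -90 mm in the gouge's frame, same axes).
- panel: Square carved relief panel, 200 x 200 mm, 24 mm thick, carving up to 8 mm proud, fixed to the bench inside four wooden cleats (246 mm over all). Origin at the centre of its underside, z up. It stands on the other side of the bench from the rack.
- medallion (a point): Centre of the top face of the blank round medallion (pale wood, 52 mm across) in the middle of the panel, 33 mm above the bench; z up.
- blue_gouge: Carving gouge of the same length and handle as the red one (blade 14 to 20 mm wide), its butt painted blue. Stands in another slot of the rack, hollow facing the same way. Leave it standing there. Origin and axes as for the red gouge.
- green_gouge: Carving gouge of the same length and handle as the red one (blade 14 to 20 mm wide), its butt painted green. Stands in another slot of the rack, hollow facing the same way. Leave it standing there. Origin and axes as for the red gouge.
- yellow_gouge: Carving gouge of the same length and handle as the red one (blade 14 to 20 mm wide), its butt painted yellow. Stands in another slot of the rack, hollow facing the same way. Leave it standing there. Origin and axes as for the red gouge.
- mallet: Wooden mallet lying on the far part of the bench, 290 mm long, head 170 x 48 x 40 mm. Leave alone. Origin under the head's handle end, x towards the head.
- brush: Bench brush lying at the left of the bench, 240 mm long, 34 mm wide, 39 mm high, black bristles down. Leave alone. Origin on the bench under the middle of the bristles, x away from the handle.
- jar: Clear plastic jar with a white lid, 80 mm diameter, 95 mm high, at the right of the bench. Leave alone. Origin at the centre of its underside.
- glue: Glue bottle with an orange cap, 52 mm diameter, 135 mm high, at the right of the bench. Leave alone. Origin at the centre of its underside.
Mind the look-alikes: they are no part of the job. Leave any pink look-alike of the red_gouge alone.

How it is judged:
On the way:
1. the red gouge is drawn up out of its slot, still upright (within about 17 degrees), until its edge is clear above the rack board (z of red_edge in the frame of rack above 0.118 m and angle between red_gouge's own z axis and vertical below 0.3 rad and contact force between the fingers and red_gouge above 1 N), for 0.1 s.
At the end, for the whole second after the job is handed in: Gripper holds the red gouge still, leaning 30 to 60 deg from upright, edge low, hollow up (its x within 66 deg of vertical); edge within 26 mm of the medallion's centre seen from above, 15 to 75 mm above it; touching neither panel nor rack; all else within 30 mm of its start (angle between red_gouge's own z axis and vertical between 0.52 and 1.05 rad and angle between red_gouge's own x axis and vertical below 1.15 rad and horizontal distance between red_edge and medallion below 0.026 m and z of red_edge in the frame of medallion between 0.015 and 0.075 m and contact force between the fingers and red_gouge above 1 N and contact force between red_gouge and panel below 0.1 N and contact force between red_gouge and rack below 0.1 N and linear speed of red_gouge below 0.03 m/s and angular speed of red_gouge below 0.2 rad/s and distance of each of blue_gouge, green_gouge, yellow_gouge, mallet, brush, jar, glue from where it was at the start of the episode below 0.03 m); the arm keeps its last pose, push and grip.
It fails at once if the red gouge touches the panel (more than 1 N) (contact force between red_gouge and panel above 1 N).
It fails at once if another gouge or a thing on the bench is moved more than 30 mm (distance of any of blue_gouge, green_gouge, yellow_gouge, mallet, brush, jar, glue from where it was at the start of the episode above 0.03 m).
It also fails if it takes over 40 s, if anything falls off the work surface, if the arm or the gripper's body presses on something with over 40 N, if the wrist force passes 120 N, or if a joint passes its speed limit or range.

## Working session

There is one attempt and no reset: what is moved stays moved. The work goes in short steps, Python scripts to look and compute and a tool call to move; the robot and the scene stay as the last step left them, time stands still between calls to the robot, and variables do not carry over. Pictures are saved under pics/ and viewed, at most 10 in all, crops included, and the job is handed in when it is done.

Besides the shell and the picture viewer there is one more tool, called by a JSON object that holds its "fn" and its "kwargs". servo_tool: Moves the arm, as the interface text tells. Its arguments: {"type":"object","properties":{"targets":{"type":"array"}},"required":["targets"]}

```bash
mkdir -p pics; cat > h.py <<'E'
import numpy as np,cv2
from rig import telemetry,capture,r
def world(c,u,v,z=None):
    f=240/np.tan(np.radians(c['vfov'])/2)
    d=np.array([(u-c['cx'])/f,(v-c['cy'])/f,1.]); R=np.array(c['R']);t=np.array(c['t'])
    if z is None: return R.T@(d*c['z_map'][int(v),int(u)]-t)
    o=-R.T@t; w=R.T@d; return o+w*(z-o[2])/w[2]
E
python3 - <<'E'
from h import *
s=telemetry.observe();print(s['time'],s['tcp_pos'],s['width'],s['grip_force'],r.grip_depth); print(np.round(s['tool_rot'],3))
for n in('top','scene'):
    c=capture(n);cv2.imwrite(f'pics/{n}0.png',c['image'][:,:,::-1]);np.save(f'{n}0.npy',c,allow_pickle=True)
    print(n,c['vfov'],c['cx'],c['cy'],-np.array(c['R']).T@c['t'])
E
```

```text
0.0 [0.20066453 0.5117876  0.23812342] 0.08836539102091041 0.0 -0.0187
[[-0.931  0.365 -0.001]
 [ 0.365  0.931 -0.001]
 [ 0.    -0.001 -1.   ]]
top 57.7278155113667 309.2867213588756 235.6594381941706 [ 0.39865584 -0.02131718  1.16689595]
scene 50.18840192047612 323.3317591234048 237.89067282674398 [ 1.75079488 -0.44848459  1.0025445 ]
```

View pics/top0.png

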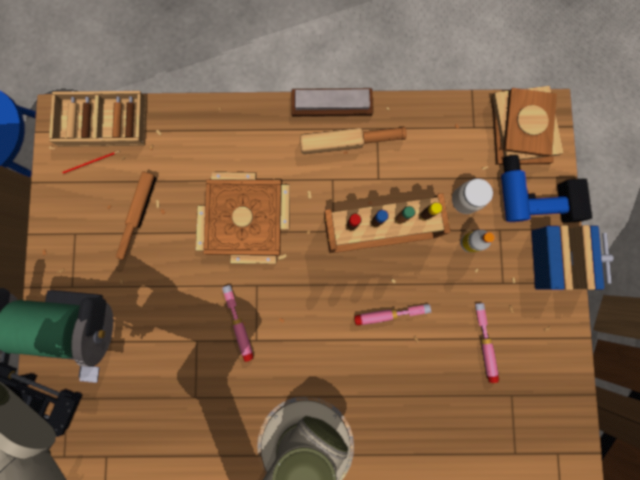

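View pics/scene0.png

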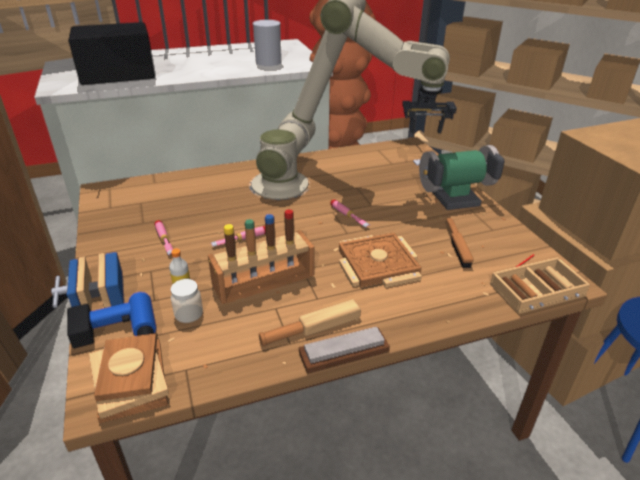

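The top view shows four upright butts: red (355,220), blue (382,216), green (408,212) and yellow (436,208). Three pink look-alikes lie on the bench at about (238,325), (393,315) and (487,343). The one in the rack at (355,220) fits: it is upright, in a slot and red-ended. The medallion is at (242,216). Next I'll measure these and check them in one crop.

```bash
python3 - <<'E'
from h import *
c=np.load('top0.npy',allow_pickle=True).item()
im=c['image'];hsv=cv2.cvtColor(im,cv2.COLOR_RGB2HSV);P={}
f=240/np.tan(np.radians(c['vfov'])/2)
for n,(u,v),lo,hi in(('red',(355,220),172,6),('blue',(382,216),100,125),('green',(408,212),65,95),('yellow',(436,208),24,34)):
    m=(cv2.inRange(hsv[...,0],lo,hi) if lo<hi else cv2.bitwise_or(cv2.inRange(hsv[...,0],lo,180),cv2.inRange(hsv[...,0],0,hi)))&cv2.inRange(hsv[...,1],140,255)
    w=np.zeros_like(m);w[v-12:v+13,u-12:u+13]=255;m&=w
    zz=c['z_map'];ys,xs=np.nonzero(m)
    W=np.array([world(c,x,y) for x,y in zip(xs,ys)])
    top=W[:,2]>0.214; (cu,cv_),rad=cv2.minEnclosingCircle(np.c_[xs,ys][top].astype(np.float32))
    P[n]=world(c,cu,cv_,.223);print(n,len(xs),top.sum(),W[:,2].max().round(3),(round(cu,1),round(cv_,1)),'diam',round(2*rad/f*(1.167-.223),3),P[n].round(4),W[top].mean(0).round(4))
d=P['red']-P['yellow'];print('row len',np.linalg.norm(d),'yaw of rack y from world y deg',np.degrees(np.arctan2(-d[0],d[1])))
# medallion: pale disc
m=cv2.inRange(hsv,(12,40,150),(28,140,255));w=np.zeros_like(m);w[198:236,224:262]=255;m&=w
k=max(cv2.findContours(m,0,2)[0],key=cv2.contourArea);(u,v),rad=cv2.minEnclosingCircle(k)
print('med',u,v,'diam',2*rad/f*1.134,world(c,u,v,.033),world(c,u,v))
s=np.load('scene0.npy',allow_pickle=True).item()['image']
a=cv2.resize(im[185:255,215:455],(800,233),interpolation=2);b=cv2.resize(s[200:300,200:420],(800,364),interpolation=2)
cv2.imwrite('pics/crop.png',np.vstack([a,b])[:,:,::-1])
E
```

```text
red 122 110 0.229 (354.5, 219.3) diam 0.025 [ 0.5474 -0.116   0.223 ] [ 0.5472 -0.116   0.224 ]
blue 91 91 0.229 (381.1, 215.9) diam 0.024 [ 0.5543 -0.1745  0.223 ] [ 0.5543 -0.1743  0.2232]Traceback (most recent call last):
  File "<stdin>", line 10, in <module>
IndexError: too many indices for array: array is 1-dimensional, but 2 were indexed
```

```bash
python3 - <<'E'
from h import *
c=np.load('top0.npy',allow_pickle=True).item()
im=c['image'];hsv=cv2.cvtColor(im,cv2.COLOR_RGB2HSV);P={}
f=240/np.tan(np.radians(c['vfov'])/2)
for n,(u,v) in(('red',(355,220)),('blue',(382,216)),('green',(408,212)),('yellow',(436,208))):
    W=np.array([np.r_[world(c,x,y),x,y] for x in range(u-12,u+13) for y in range(v-12,v+13)])
    W=W[(W[:,2]>.217)&(W[:,2]<.232)]; (cu,cv_),rad=cv2.minEnclosingCircle(W[:,3:].astype(np.float32))
    P[n]=world(c,cu,cv_,.223);print(n,len(W),(round(cu,1),round(cv_,1)),'diam',round(2*rad/f*.944,3),P[n].round(4),W.mean(0).round(4))
d=P['red']-P['yellow'];print('row len',np.linalg.norm(d),'yaw deg',np.degrees(np.arctan2(-d[0],d[1])))
m=cv2.inRange(hsv,(12,40,150),(28,140,255));w=np.zeros_like(m);w[198:236,224:262]=255;m&=w
k=max(cv2.findContours(m,0,2)[0],key=cv2.contourArea);(u,v),rad=cv2.minEnclosingCircle(k)
print('med',u,v,'diam',2*rad/f*1.134,world(c,u,v,.033),world(c,u,v))
s=np.load('scene0.npy',allow_pickle=True).item()['image']
a=cv2.resize(im[185:255,215:455],(800,233),interpolation=2);b=cv2.resize(s[200:300,200:420],(800,364),interpolation=2)
cv2.imwrite('pics/crop.png',np.vstack([a,b])[:,:,::-1])
E
```

```text
red 125 (355.2, 219.0) diam 0.027 [ 0.548  -0.1176  0.223 ] [ 5.4780e-01 -1.1740e-01  2.2370e-01  3.5516e+02  2.1908e+02]
blue 126 (382.0, 215.2) diam 0.027 [ 0.5559 -0.1765  0.223 ] [ 5.555000e-01 -1.765000e-01  2.233000e-01  3.820317e+02  2.153333e+02]
green 126 (408.9, 211.2) diam 0.027 [ 0.5641 -0.2358  0.223 ] [ 5.636000e-01 -2.357000e-01  2.234000e-01  4.089286e+02  2.114365e+02]
yellow 123 (435.8, 207.6) diam 0.027 [ 0.5715 -0.2952  0.223 ] [ 5.715000e-01 -2.948000e-01  2.234000e-01  4.357317e+02  2.076016e+02]
row len 0.17914422183608347 yaw deg 7.525219764335703
med 241.60748291015625 216.18223571777344 diam 0.05448340964960214 [0.58870129 0.16251723 0.033     ] [0.58801423 0.16185263 0.03709927]
```

View pics/crop.png

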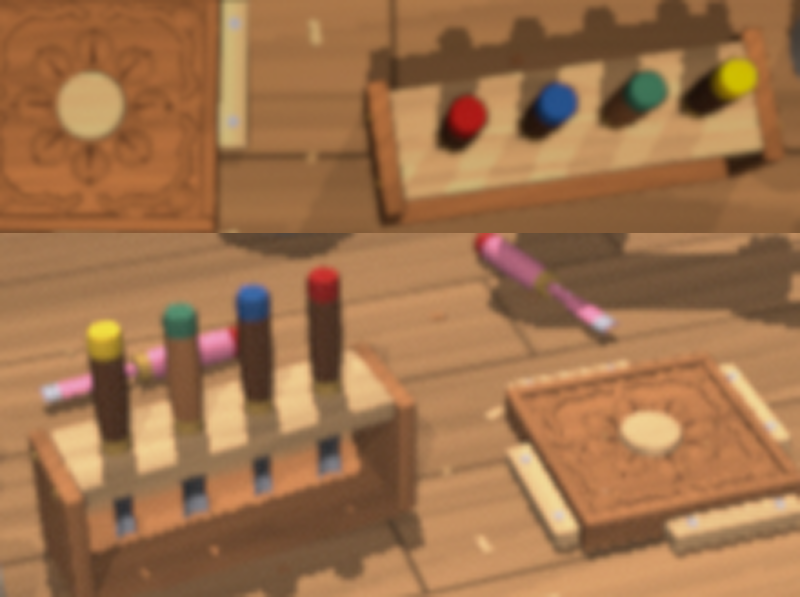

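The crop confirms it: the red-ended gouge stands at the panel end of the rack and the pink ones lie flat on the bench. The 59.7 mm spacing, 27 mm butts and 54 mm medallion agree with the sizes given. I'll move over it, closing along the rack's x.

{"fn": "servo_tool", "kwargs": {"targets": [[1, -0.74, -0.61, -0.25, 0, 0, 0.17], [1, -0.74, -0.61, -0.25, 0, 0, 0.17], [1, -0.74, -0.61, -0.25, 0, 0, 0.17], [1, -0.74, -0.61, -0.25, 0, 0, 0.17], [1, -0.74, -0.61, -0.25, 0, 0, 0.17], [1, -0.74, -0.61, -0.25, 0, 0, 0.17], [1, -0.74, -0.61, -0.25, 0, 0, 0.17], [1, -0.74, -0.61, -0.25, 0, 0, 0.17], [1, -0.74, -0.61, -0.25, 0, 0, 0.17]]}}

```text
time: 1.0
tcp_pos: [0.3172, 0.3025, 0.301]
tool_rot: [[-0.132, 0.991, -0.0], [0.991, 0.132, -0.0], [-0.0, -0.001, -1.0]]
ft_force: [-0.1, 0.7, 0.6]
width: 0.0882
grip_force: 0.0
```

```bash
cat >> h.py <<'E'
from scipy.spatial.transform import Rotation as Ro
def go(p,R=None):
    s=telemetry.observe();T=np.array(s['tool_rot']);R=T if R is None else R
    print('t',s['time'],'tcp',np.round(s['tcp_pos'],4),'F',np.round(s['ft_force'],1),'w',s['width'],s['grip_force'],'q',np.round(s['q'],2))
    print('shift',np.round(T.T@(np.array(p)-s['tcp_pos'])/.25,3),'turn',np.round(Ro.from_matrix(T.T@R).as_rotvec()/2/np.pi,4))
def down(az): # tool down, tool y at azimuth az deg
    a=np.radians(az);y=np.array([np.cos(a),np.sin(a),0]);z=np.array([0,0,-1.]);return np.c_[np.cross(y,z),y,z]
E
python3 -c "
from h import *
go([.548,-.1175,.3],down(7.5))"
```

```text
t 1.0 tcp [0.3172 0.3025 0.301 ] F [-0.1  0.7  0.6] w 0.08824989881401273 0.0 q [0.49 0.14 1.46 0.   1.55 0.36]
shift [-1.787  0.693  0.004] turn [-0.0001  0.      0.0002]
```

{"fn": "servo_tool", "kwargs": {"targets": [[1, -0.9, 0.35, 0, 0, 0, 0], [1, -0.9, 0.35, 0, 0, 0, 0], [1, -0.9, 0.35, 0, 0, 0, 0], [1, -0.9, 0.35, 0, 0, 0, 0], [1, -0.9, 0.35, 0, 0, 0, 0], [1, -0.9, 0.35, 0, 0, 0, 0]]}}

```text
time: 1.6
tcp_pos: [0.4348, 0.0874, 0.3006]
tool_rot: [[-0.127, 0.992, -0.001], [0.992, 0.127, -0.001], [-0.001, -0.001, -1.0]]
ft_force: [0.9, 0.0, 0.3]
width: 0.0881
grip_force: 0.0
```

{"fn": "servo_tool", "kwargs": {"targets": [[1, -0.887, 0.343, 0, 0, 0, 0], [1, -0.887, 0.343, 0, 0, 0, 0], [1, -0.887, 0.343, 0, 0, 0, 0], [1, -0.887, 0.343, 0, 0, 0, 0], [1, -0.887, 0.343, 0, 0, 0, 0], [1, -0.887, 0.343, 0, 0, 0, 0], [1, -0.887, 0.343, 0, 0, 0, 0], [1, -0.887, 0.343, 0, 0, 0, 0]]}}

```text
time: 2.4
tcp_pos: [0.5463, -0.1167, 0.3014]
tool_rot: [[-0.131, 0.991, -0.0], [0.991, 0.131, 0.0], [0.0, -0.0, -1.0]]
ft_force: [-0.1, -0.3, -0.6]
width: 0.0881
grip_force: 0.0
```

```bash
python3 -c "
from h import *
go([.548,-.1175,.172],down(7.5))
c=capture('wrist');cv2.imwrite('pics/w1.png',c['image'][:,:,::-1])"
```

```text
t 2.4 tcp [ 0.5463 -0.1167  0.3014] F [-0.1 -0.3 -0.6] w 0.08809453798364006 0.0 q [-0.42  0.36  1.15  0.    1.63 -0.55]
shift [-0.004  0.006  0.518] turn [-0.     -0.      0.0001]
```

View pics/w1.png

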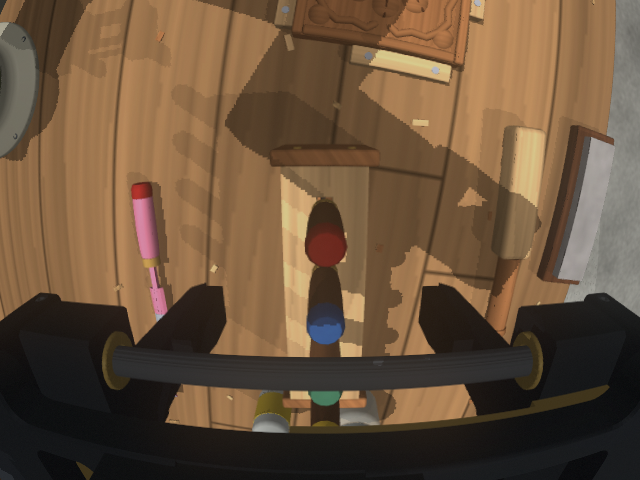

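The wrist view shows the red butt at about (326,248), between the finger lines, with blue at (325,325). I'll check that pixel against the calibration before descending.

```bash
python3 -c "
from h import *
c=capture('wrist');f=240/np.tan(np.radians(c['vfov'])/2);R=np.array(c['R']);t=np.array(c['t'])
print(-R.T@t)
for X in ([.548,-.1175,.223],[.5559,-.1765,.223],[.548,-.1175,.301]):
    p=R@np.array(X)+t;th=np.arctan2(np.hypot(p[0],p[1]),p[2]);k=f*th/np.hypot(p[0],p[1]);print(X,c['cx']+k*p[0],c['cy']+k*p[1])
go([.548,-.1175,.172],down(7.5))"
```

```text
[ 0.53746742 -0.0417568   0.44785352]
[0.548, -0.1175, 0.223] 322.25158400925494 249.997040096018
[0.5559, -0.1765, 0.223] 322.3610658509585 330.32494834363547
[0.548, -0.1175, 0.301] 322.6324997460262 306.5879470772082
t 2.5 tcp [ 0.5463 -0.1168  0.3017] F [-0.6  1.1  0.9] w 0.08860972423928985 0.0 q [-0.42  0.36  1.15  0.    1.63 -0.55]
shift [-0.003  0.006  0.519] turn [0.0001 0.     0.0001]
```

The projection agrees to within 2 mm, so I'll descend.

{"fn": "servo_tool", "kwargs": {"targets": [[1, 0, 0.008, 0.1, 0, 0, 0], [1, 0, 0.008, 0.2, 0, 0, 0], [1, 0, 0.008, 0.3, 0, 0, 0], [1, 0, 0.008, 0.4, 0, 0, 0], [1, 0, 0.008, 0.48, 0, 0, 0], [1, 0, 0.008, 0.518, 0, 0, 0], [1, 0, 0.008, 0.518, 0, 0, 0], [1, 0, 0.008, 0.518, 0, 0, 0]]}}

```text
time: 3.3
tcp_pos: [0.5489, -0.1179, 0.1728]
tool_rot: [[-0.129, 0.992, 0.001], [0.992, 0.129, -0.001], [-0.001, 0.001, -1.0]]
ft_force: [-0.1, -1.0, 0.8]
width: 0.0882
grip_force: 0.0
```

{"fn": "servo_tool", "kwargs": {"targets": [[0, 0, 0, 0, 0, 0, 0], [0, 0, 0, 0, 0, 0, 0], [0, 0, 0, 0, 0, 0, 0], [0, 0, 0, 0, 0, 0, 0], [0, 0, 0, 0, 0, 0, 0], [0, 0, 0, 0, 0, 0, 0], [0, 0, 0, 0, 0, 0, 0], [0, 0, 0, 0, 0, 0, 0]]}}

```text
time: 4.1
tcp_pos: [0.5486, -0.118, 0.1717]
tool_rot: [[-0.129, 0.992, 0.0], [0.992, 0.129, 0.0], [0.0, 0.0, -1.0]]
ft_force: [0.5, 0.8, -0.6]
width: 0.0274
grip_force: 30.0
```

It's gripped at 27.4 mm with 30 N. Next is a straight lift of 150 mm.

{"fn": "servo_tool", "kwargs": {"targets": [[0, 0, 0, -0.05, 0, 0, 0], [0, 0, 0, -0.12, 0, 0, 0], [0, 0, 0, -0.2, 0, 0, 0], [0, 0, 0, -0.28, 0, 0, 0], [0, 0, 0, -0.36, 0, 0, 0], [0, 0, 0, -0.44, 0, 0, 0], [0, 0, 0, -0.52, 0, 0, 0], [0, 0, 0, -0.6, 0, 0, 0], [0, 0, 0, -0.6, 0, 0, 0], [0, 0, 0, -0.6, 0, 0, 0]]}}

```text
time: 5.1
tcp_pos: [0.5484, -0.118, 0.3209]
tool_rot: [[-0.128, 0.992, -0.001], [0.992, 0.128, 0.0], [0.0, -0.001, -1.0]]
ft_force: [-0.2, 0.6, -1.6]
width: 0.027
grip_force: 30.0
```

```bash
cat >> h.py <<'E'
L=.223-.172+.0; A=.200-L  # edge is A beyond TCP along tool z
def final(edge,lean,az): # butt leans to azimuth az+180, hollow up
    T=down(az);T=T@Ro.from_euler('x',0).as_matrix()
    y=T[:,1];l=np.radians(lean);z=np.array([0,0,-1.])*np.cos(l)+y*np.sin(l);y2=y*np.cos(l)+np.array([0,0,1.])*np.sin(l)
    R=np.c_[np.cross(y2,z),y2,z];return np.array(edge)-A*z,R
E
python3 -c "
from h import *
c=capture('scene');cv2.imwrite('pics/s2.png',cv2.resize(c['image'][130:330,180:440],(780,600),interpolation=2)[:,:,::-1])
p,R=final([.5884,.1622,.075],42,15);print(p,R)
go([p[0]-.05,p[1],.34],down(15)); go(p,R)"
```

```text
[0.49209675 0.13639562 0.18572858] [[-2.58819045e-01  7.17822780e-01  6.46330534e-01]
 [ 9.65925826e-01  1.92340034e-01  1.73183745e-01]
 [ 1.38777878e-17  6.69130606e-01 -7.43144825e-01]]
t 5.15 tcp [ 0.5483 -0.1179  0.3204] F [ 0.   1.  -2.3] w 0.02715797081249144 30.000018049031496 q [-0.42  0.36  1.1  -0.    1.69 -0.55]
shift [ 1.064 -0.291 -0.077] turn [-0.0003 -0.0002 -0.0212]
t 5.15 tcp [ 0.5483 -0.1179  0.3204] F [ 0.   1.  -2.3] w 0.02715797081249144 30.000018049031496 q [-0.42  0.36  1.1  -0.    1.69 -0.55]
shift [ 1.037 -0.091  0.54 ] turn [-0.1168  0.0076 -0.0203]
```

View pics/s2.png

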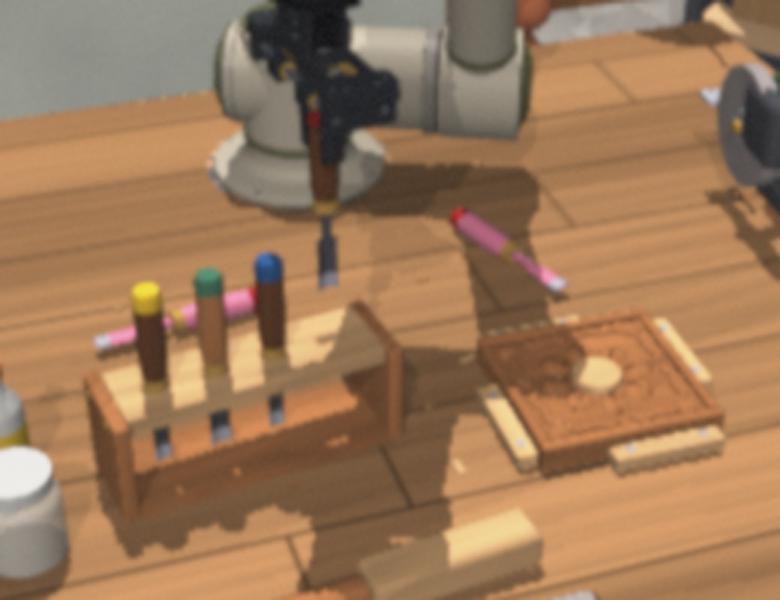

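The red gouge hangs upright and clear of the board, with blue, green and yellow still standing in the rack. Next I'll carry it towards the panel, still upright and high.

{"fn": "servo_tool", "kwargs": {"targets": [[0, 0.1, -0.03, -0.08, 0, 0, 0], [0, 0.23, -0.06, -0.08, 0, 0, -0.01], [0, 0.36, -0.1, -0.08, 0, 0, -0.02], [0, 0.49, -0.14, -0.08, 0, 0, -0.02], [0, 0.62, -0.18, -0.08, 0, 0, -0.02], [0, 0.75, -0.22, -0.08, 0, 0, -0.02], [0, 0.88, -0.26, -0.08, 0, 0, -0.02], [0, 0.97, -0.29, -0.08, 0, 0, -0.02], [0, 1, -0.29, -0.08, 0, 0, -0.02], [0, 1, -0.29, -0.08, 0, 0, -0.02]]}}

```text
time: 6.15
tcp_pos: [0.4444, 0.121, 0.341]
tool_rot: [[-0.253, 0.967, -0.001], [0.967, 0.253, -0.0], [0.0, -0.001, -1.0]]
ft_force: [-0.2, -0.3, -1.6]
width: 0.0271
grip_force: 30.0
```

```bash
python3 -c "
from h import *
p,R=final([.5884,.1622,.145],42,15);go(p,R)"
```

```text
t 6.15 tcp [0.4444 0.121  0.341 ] F [-0.2 -0.3 -1.6] w 0.027072458473894688 30.000046100467443 q [ 0.01  0.16  1.31 -0.    1.67 -0.25]
shift [0.011 0.201 0.341] turn [-0.1169  0.0003 -0.0009]
```

{"fn": "servo_tool", "kwargs": {"targets": [[0, 0, 0.02, 0.03, -0.012, 0, 0], [0, 0, 0.04, 0.06, -0.024, 0, 0], [0, 0, 0.06, 0.1, -0.038, 0, 0], [0, 0.01, 0.08, 0.14, -0.053, 0, 0], [0, 0.01, 0.11, 0.19, -0.068, 0, 0], [0, 0.01, 0.14, 0.24, -0.084, 0, 0], [0, 0.01, 0.17, 0.29, -0.1, 0, 0], [0, 0.01, 0.19, 0.32, -0.11, 0, 0], [0, 0.01, 0.2, 0.34, -0.117, 0, 0], [0, 0.01, 0.2, 0.34, -0.117, 0, 0]]}}

```text
time: 7.15
tcp_pos: [0.4918, 0.1344, 0.2547]
tool_rot: [[-0.25, 0.721, 0.647], [0.968, 0.186, 0.167], [0.001, 0.668, -0.744]]
ft_force: [0.1, -0.6, -1.0]
width: 0.0271
grip_force: 30.0
```

```bash
python3 -c "
from h import *
p,R=final([.5884,.1622,.075],42,15);go(p,R)
c=capture('scene');cv2.imwrite('pics/s3.png',cv2.resize(c['image'][130:330,220:480],(780,600),interpolation=2)[:,:,::-1])"
```

```text
t 7.15 tcp [0.4918 0.1344 0.2547] F [ 0.1 -0.6 -1. ] w 0.027118968131154438 29.999974267557263 q [-0.08  0.06  1.89  0.44  0.53 -0.64]
shift [ 0.007 -0.182  0.208] turn [-0.0003  0.0009 -0.0011]
```

View pics/s3.png

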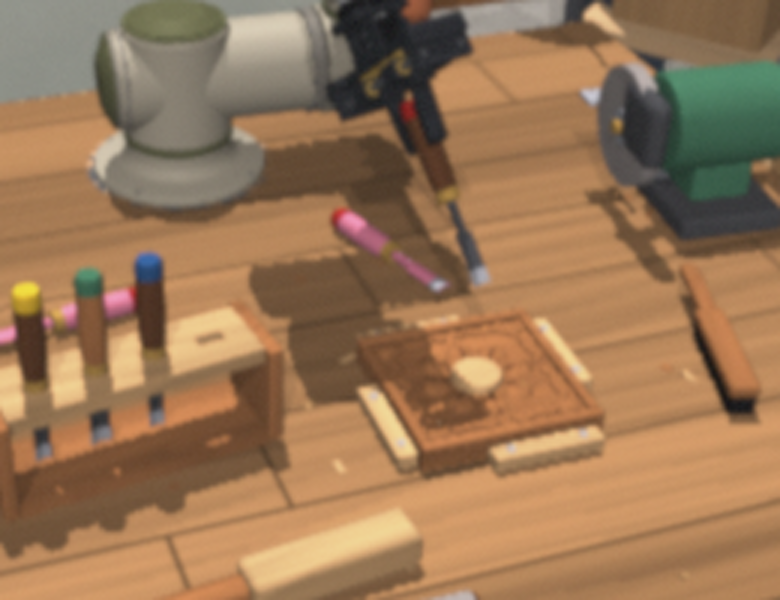

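The gouge leans as intended, with the edge at about (478,278) in the crop, above the medallion at (477,378). I'll lower it gently by 7 cm.

{"fn": "servo_tool", "kwargs": {"targets": [[0, 0, -0.03, 0.035, 0, 0, 0], [0, 0, -0.06, 0.07, 0, 0, 0], [0, 0, -0.09, 0.1, 0, 0, 0], [0, 0, -0.12, 0.14, 0, 0, 0], [0, 0, -0.15, 0.17, 0, 0, 0], [0, 0, -0.17, 0.195, 0, 0, 0], [0, 0, -0.182, 0.208, 0, 0, 0], [0, 0, -0.182, 0.208, 0, 0, 0], [0, 0, -0.182, 0.208, 0, 0, 0], [0, 0, -0.182, 0.208, 0, 0, 0]]}}

```text
time: 8.2
tcp_pos: [0.4938, 0.1357, 0.1882]
tool_rot: [[-0.252, 0.717, 0.65], [0.968, 0.187, 0.169], [-0.0, 0.671, -0.741]]
ft_force: [-0.1, 0.2, -2.3]
width: 0.0271
grip_force: 30.0
```

```bash
python3 -c "
from h import *
p,R=final([.5884,.1622,.075],42,15);go(p,R)
for n in('top','scene'):
    c=capture(n)
    im=c['image'];R=np.array(c['R']);t=np.array(c['t']);f=240/np.tan(np.radians(c['vfov'])/2)
    s=telemetry.observe();e=np.array(s['tcp_pos'])+A*np.array(s['tool_rot'])[:,2]
    q=R@e+t;print(n,'edge',e.round(4),'px',c['cx']+f*q[0]/q[2],c['cy']+f*q[1]/q[2])
    a=im[140:300,180:340] if n=='top' else im[170:300,300:430]
    b=cv2.resize(a,(400,400),interpolation=2);I=b if n=='top' else np.hstack([I,b])
cv2.imwrite('pics/f.png',I[:,:,::-1])"
```

```text
t 8.2 tcp [0.4938 0.1357 0.1882] F [-0.1  0.2 -2.3] w 0.027122684264181875 30.000117793679237 q [-0.07  0.18  2.    0.72  0.33 -0.94]
shift [ 0.004 -0.011  0.003] turn [ 0.0005  0.0008 -0.0008]
top edge [0.5905 0.1609 0.0777] px 239.41043524497903 212.6013465712067
scene edge [0.5904 0.161  0.0776] px 379.0569595796842 241.28341388124912
```

View pics/f.png

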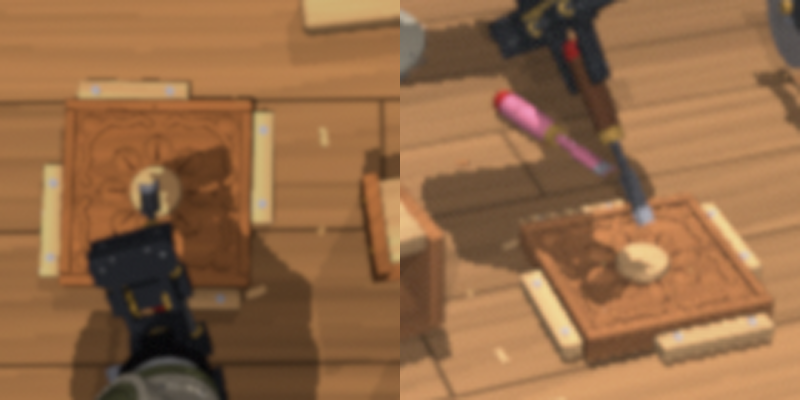

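In both views the edge is within 1 px of where it was predicted: top (240,213), scene (379,241). That puts it about 4.5 cm above the medallion and centred within 3 mm. I'll let it settle for half a second and hand in.

{"fn": "servo_tool", "kwargs": {"targets": [[0, 0, 0, 0, 0, 0, 0], [0, 0, 0, 0, 0, 0, 0], [0, 0, 0, 0, 0, 0, 0], [0, 0, 0, 0, 0, 0, 0], [0, 0, 0, 0, 0, 0, 0]]}}

```text
time: 8.8
tcp_pos: [0.4934, 0.1359, 0.1877]
tool_rot: [[-0.252, 0.718, 0.649], [0.968, 0.187, 0.169], [0.0, 0.671, -0.742]]
ft_force: [-0.7, -0.4, -1.2]
width: 0.0274
grip_force: 30.0
```

```bash
python3 -c "
from h import *
s=telemetry.observe();print(s['tcp_pos'],np.abs(s['joint_velocities']).max(),s['grip_force']);print(r.hand_in())"
```

```text
[0.49338158 0.13587909 0.1876727 ] 0.0012215437236849083 30.000137574970722
the job is handed in; nothing more can be done
None
```

I handed the job in (no verdict came back) with the red gouge drawn from the rack and held still, leaning about 42° hollow up, its edge about 4.5 cm above the medallion and within 3 mm of its centre.

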